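Cap two sensor housings and press both caps home

ROBOT

A 7-joint arm with a two-finger parallel gripper is mounted at the origin on the work surface. World frame = base frame: x ahead of the robot, y to its left, z up, the work surface at z = 0. Lengths are in m, angles in rad, forces in N, time in s.
With the tool pointing down it reaches from about 0.425 to 0.875 m from the base axis. Payload 4.7 kg.
Tool frame: the origin (TCP) lies at the very end of the fingers, on their centre line; the grasp point (between the pads) lies 19 mm behind it; z points along the fingers, x is the direction in which the jaws open and shut, and the axes are right-handed (so a half turn about z gives the same grasp; the last joint's range is limited). The gripper opens to 87 mm and grips with 3 to 60 N. Pads are 19 mm wide; open, the fingers measure 117 mm over their backs; the gripper's body (75 mm by 190 mm) begins 51 mm behind the grasp point.
Start: joints at [1.198, 0.321, -0.07, 1.45, 0.023, 1.371, -0.057], TCP at [0.245, -0.602, 0.223] pointing down, gripper open.
Joint ranges: [-2.86, 2.86], [-0.3, 2.09], [-1.38, 1.24], [0.06, 2.45], [-1.56, 4.7], [0.09, 2.05], [-2.69, 2.69]. Speed limits (rad/s): [2.57, 2.57, 3.14, 3.14, 3.14, 3.14, 3.14].

INTERFACE

Orientations are given as a rotation vector (axis times angle).
In Python, from workcell import env, fingers, imaging gives the robot as it stands. The module is installed in compiled form; this text tells all that it offers. Calls block until the motion is done:
- env.move_to(position, orientation): joint-space move of the TCP to a pose.
- env.line_to(position, rate=0.15, rotation=None): straight line of the TCP; rotation=None keeps the orientation; rate is the mean speed in m/s.
- env.move_j(angles): joint-space move.
- fingers.let_go() and fingers.grasp(): open the fingers fully, or close them until they stop; the grip force is fixed at half the most.
- env.wait(seconds).
- env.inverse_kinematics(position, orientation): joint angles nearest the present ones, or None.
- env.get_obs(): the state.
- imaging.get_image(name): name is "side" or "top" or "wrist"; returns a dict with "pixels" (480x640x3 uint8, blue, green, red), "fx", "fy", "cx", "cy" (pixels), "dist" ([k1, k2, p1, p2, k3] as OpenCV has them; the pictures are not rectified), "cam_to_world" (4x4, takes a point from camera to world coordinates). Camera axes: x right, y down, z forward; pixel columns grow to the right and rows downward; lengths in m; the calibration is good to about 2 mm. A picture is of the moment at which its call begins. There is no depth.
A pose or a line that the arm cannot do raises env.MotionError and nothing moves.
- env.job_done(): hands the job in, once; it reports no verdict.
The state is a dict: "clock": time; "joint_positions": joint angles; "joint_vel": joint speeds; "joint_efforts": joint torques, N m; "position": TCP position; "orientation": TCP orientation; "ft_force": force on the tool from outside, world axes, zero at the start; "wrist_torque": the same for the moment, N m; "gripper_width": finger opening in m.
Only numpy, scipy, OpenCV 4.12 (cv2) and the standard library are available. Lean on these libraries where they do the work, as an engineer would, in place of code of your own. Each camera call takes 0.05 s, during which the arm holds its last target. There are 200 camera calls.

TASK

Lift the steel cap by its strap handle up and off the hook it hangs on, and lower it (do not drop it) into the mouth of the open steel sensor housing. The cap on the other housing is not fully pushed in: press both caps straight down until each is fully home, with its flange down on the housing's rim. Let go, and leave everything else on the bench where it is.

Things in the scene. Friction and masses are not known exactly. Their poses are not given: they have to be found in the camera images.
- loose_cap: Loose steel cap (0.15 kg) hanging upright by its strap handle on the hook. Origin on its axis in the plane of the flange underside, z up. Below: plug 51 mm across, foot tapered to 38 mm, 22 mm deep. Above: flange 72 mm across, 10 mm thick, then a crown 54 mm across, up to z = 16 mm; on it the handle.
- loose_cap_bar (a point): Middle of the top face of the loose cap's handle bar, 67 mm above the cap's origin. The handle is a rigid flat upside-down U: a bar along y (underside 5 mm below this point) on two upright legs 56 mm apart over their outsides, 16 mm wide along x, 5 mm thick, 51 mm tall down to the crown. Grip the legs across y from above: the hook's arm passes between them.
- hook_stand: Fixed stand of the hook. Origin on the bench under the middle of the hanging place, z up. A level round steel arm runs along the stand's x from a square post (20 mm wide, centre at x = +75 mm, 207 mm tall) to x = -25 mm. Base plate x = +40 to +140 mm, 110 mm wide, 12 mm thick.
- hook_tip (a point): Top of the hook's upturned end, 217 mm above the bench, 12 mm above the upper side of the arm (10 mm thick, centre line 200 mm above the bench). To come off, the hanging cap must rise more than 13 mm but under 35 mm (then its crown meets the arm from below) and travel along the stand's -x by at least 60 mm; clear at 80 mm from the stand's origin.
- open_rim (a point): Centre of the open housing's mouth, in the plane of its rim, 110 mm above the bench; z up. Fixed upright steel tube, 72 mm outside, 56 mm inside, on a round plate 110 mm across. A stiff seal inside stops a cap merely set in with its flange 8 mm above the rim; about 10 N straight down slides it until the flange meets the rim (rigid stop), where it stays.
- capped_housing: The other fixed housing, same size, already wearing its cap. Origin on the bench on its axis; rim 110 mm above the bench.
- fitted_cap (a joint): How far the cap on that housing has been pressed in, m: 0 = its flange 8 mm above the rim, 0.008 = fully home. About 10 N straight down moves it; it stays where left and cannot be pulled out.
- fitted_cap_bar (a point): Middle of the top face of the handle bar of the cap on the capped housing (same cap as the loose one), a good place to press; 177 mm above the bench when fully home. y along the bar.
- adapter_a: One of two small loose turned steel adapters, stepped cylinder up to 44 mm across and 58 mm tall, standing upright; bystander. Origin at the centre of its underside.
- adapter_b: The other small loose steel adapter, same shape and size; bystander. Origin at the centre of its underside.
- bottle: Small loose red plastic bottle with a white cap, 40 mm across, 100 mm tall; bystander. Origin at the centre of its underside.
- screwdriver: Loose screwdriver, 170 mm long, lying on the bench; bystander. Long axis x.
- wrench: Loose steel wrench, 160 mm long, lying on the bench; bystander. Long axis x.
Things that resemble listed ones, but are neither listed nor needed, are in the scene too. What is shaped like the loose_cap but pink is not meant.

How it is judged:
On the way:
1. the hanging cap is off the hook and clear of it (horizontal distance between loose_cap and hook_stand above 0.08 m), for 0.1 s.
At the end, for the whole second after the job is handed in: The loose cap is at rest in the open housing, on its axis within 6 mm, upright within 0.06 rad, with its flange no more than 2 mm above the rim; the cap on the other housing is pressed in to no more than 2 mm above its rim (joint over 0.006) (horizontal distance between loose_cap and open_rim below 0.006 m and z of loose_cap in the frame of open_rim below 0.002 m and angle between loose_cap's own z axis and vertical below 0.06 rad and linear speed of loose_cap below 0.02 m/s and value of joint fitted_cap above 0.006 m); the robot touches nothing.
It fails at once if the loose cap is dropped on to the housing (faster than 0.6 m/s just above it) (horizontal distance between loose_cap and open_rim below 0.04 m and z of loose_cap in the frame of open_rim below 0.04 m and linear speed of loose_cap above 0.6 m/s).
It fails at once if one of the bystanders (adapters, bottle, screwdriver, wrench) is moved more than 30 mm (distance of any of adapter_a, adapter_b, bottle, screwdriver, wrench from where it was at the start of the episode above 0.03 m).
It also fails if it takes over 56 s, if anything falls off the work surface, if the arm or the gripper's body presses on something with over 40 N, if the wrist force passes 120 N, or if a joint passes its speed limit or range.

## Working session

There is one attempt and no reset: what is moved stays moved. The work goes in short steps, each a Python script; the robot and the scene stay as the last script left them, time stands still between calls to the robot, and variables do not carry over. Pictures are saved under pics/ and viewed, about 8 in all and at most 12, crops included, and the job is handed in when it is done.

```bash
mkdir -p pics; cat > h.py <<'E'
import cv2, numpy as np
from workcell import env, fingers, imaging
def shot(name, fn):
    d=imaging.get_image(name); cv2.imwrite(f'pics/{fn}.png',d['pixels'])
    np.savez(f'pics/{fn}.npz',**{k:np.array(v) for k,v in d.items()}); return d
def load(fn): return dict(np.load(f'pics/{fn}.npz'))
def K(d): return np.array([[d['fx'],0,d['cx']],[0,d['fy'],d['cy']],[0,0,1]],float)
def ray(d,uv):
    p=cv2.undistortPoints(np.array([[uv]],float),K(d),np.array(d['dist'],float))[0,0]
    T=np.array(d['cam_to_world']); return T[:3,3], T[:3,:3]@np.array([p[0],p[1],1.])
def at_z(d,uv,z):
    o,r=ray(d,uv); return o+r*(z-o[2])/r[2]
def proj(d,P):
    T=np.linalg.inv(np.array(d['cam_to_world']))
    return cv2.projectPoints(np.array(P,float).reshape(-1,1,3),cv2.Rodrigues(T[:3,:3])[0],T[:3,3],K(d),np.array(d['dist'],float))[0][:,0]
def tri(a,b):
    (o1,r1),(o2,r2)=[(o,r/np.linalg.norm(r)) for o,r in (a,b)]
    s=np.linalg.lstsq(np.c_[r1,-r2],o2-o1,rcond=None)[0]
    p,q=o1+s[0]*r1,o2+s[1]*r2; return (p+q)/2,np.linalg.norm(p-q)
E
python3 - <<'E'
from h import *
for n in('top','side','wrist'):
    d=shot(n,n+'0'); print(n,np.round(d['cam_to_world'],3).tolist(),d['fx'])
o=env.get_obs(); print(o['clock'],o['position'],o['orientation'],o['ft_force'],o['gripper_width'])
E
```

```text
top [[0.021, -0.998, 0.058, 0.49], [-0.999, -0.023, -0.028, 0.025], [0.029, -0.057, -0.998, 1.187], [0.0, 0.0, 0.0, 1.0]] 505.54728656470405
side [[0.819, -0.332, 0.468, 0.179], [-0.574, -0.499, 0.649, -0.501], [0.018, -0.8, -0.599, 0.599], [0.0, 0.0, 0.0, 1.0]] 471.50627579806894
wrist [[0.377, -0.884, -0.277, 0.321], [-0.926, -0.361, -0.112, -0.571], [-0.001, 0.299, -0.954, 0.384], [0.0, 0.0, 0.0, 1.0]] 355.2456790358275
0.15 [ 0.24499727 -0.60161535  0.22168227] [-2.60637114e+00  1.75261048e+00  2.00637737e-03] [0.91132557 0.55075436 0.55464244] 0.08702980559628312
```

View pics/top0.png

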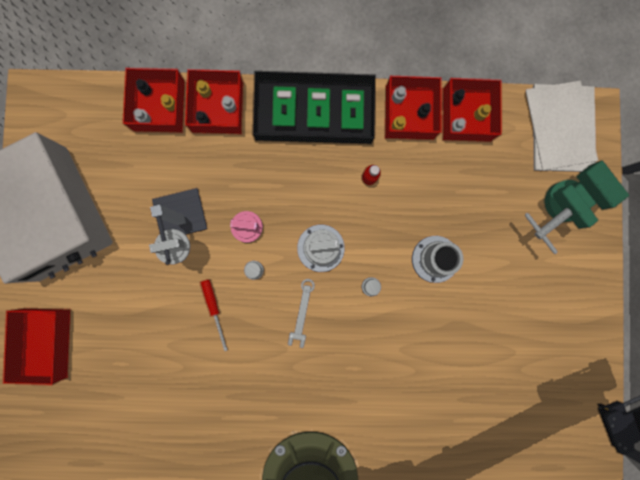

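View pics/side0.png

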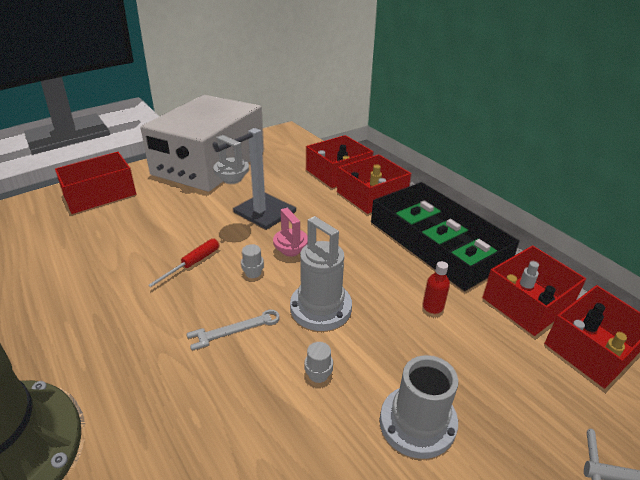

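Top view: the hanging cap is at about (172,247). It could be confused with the pink cap at (247,227), which is a decoy, or the fitted cap at (322,247), which sits on its housing. The open housing is at (445,258). Next, close crops of the hook and housings.

```bash
python3 - <<'E'
import cv2,numpy as np
t=cv2.imread('pics/top0.png');s=cv2.imread('pics/side0.png')
def c(im,x,y,w,h): return cv2.resize(im[y:y+h,x:x+w],(400,300),interpolation=cv2.INTER_CUBIC)
a=np.vstack([np.hstack([c(t,135,185,80,60+0) if 0 else c(t,130,185,100,75+15)[:300],c(s,200,120,100,75)]),np.hstack([c(t,400,225,80,60),c(t,285,220,80,60)])])
cv2.imwrite('pics/c1.png',a)
E
```

```text
(no output)
```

View pics/c1.png

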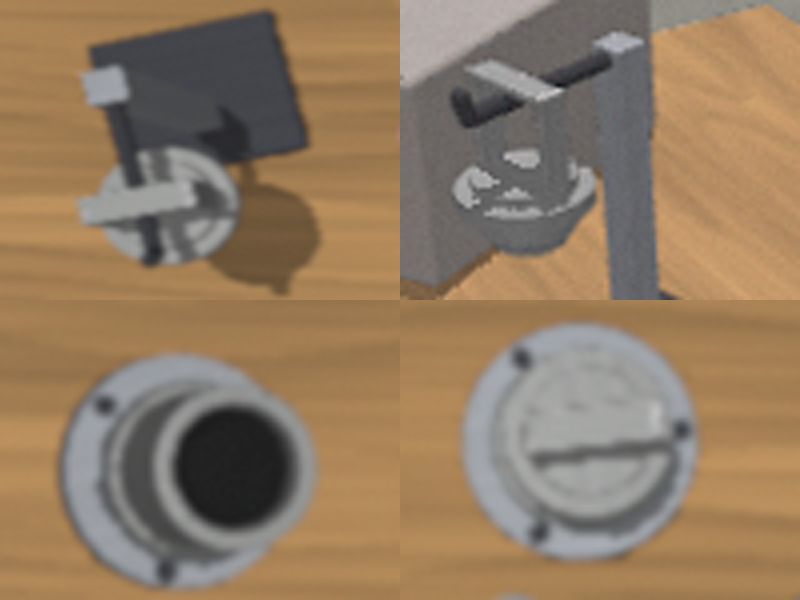

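Crops: the grey cap's bar hangs over the arm, with bar ends in the top view at about (150,248) and (179,242). The post top is at (156,210), the hook tip at (168,261), and the open hole centre at (447,258). Next I compute positions and cross-check the heights.

```bash
python3 - <<'E'
from h import *
np.set_printoptions(precision=4,suppress=True)
t=load('top0');s=load('side0')
for n,a,b,z in (('barmid',(164.4,245.2),(227.5,140.3),.210),('post',(156.3,210.5),(254.5,130.5),.207),('tip',(168,261.5),(216.3,143.8),.217)):
    print(n,tri(ray(t,a),ray(s,b)),'top@z',at_z(t,a,z),'side@z',at_z(s,b,z))
print('bar ends',at_z(t,(150,248),.21),at_z(t,(178.8,242.3),.21), at_z(s,(217.5,137.5),.21),at_z(s,(237.5,143),.21))
print('rim',at_z(t,(447.2,258.4),.11),tri(ray(t,(447.2,258.4)),ray(s,(431,377))), at_z(s,(431,377),.11))
print('plate',at_z(t,(322,248),0.01),at_z(t,(437,259),.01))
print('fbar ends side',at_z(s,(309,222),.185),at_z(s,(338,234),.185))
print('pink',at_z(t,(247,227),.03))
E
```

```text
barmid (array([0.5232, 0.295 , 0.2101]), np.float64(0.0031432834733779104)) top@z [0.5246 0.2944 0.21  ] side@z [0.522  0.2962 0.21  ]
post (array([0.5913, 0.3135, 0.2076]), np.float64(0.000651964798531182)) top@z [0.5917 0.3135 0.207 ] side@z [0.5917 0.3149 0.207 ]
tip (array([0.4935, 0.2851, 0.2143]), np.float64(0.00011718155127383729)) top@z [0.4934 0.2844 0.217 ] side@z [0.4914 0.2796 0.217 ]
bar ends [0.5186 0.3218 0.21  ] [0.5309 0.2669 0.21  ] [0.5113 0.3195 0.21  ] [0.5327 0.274  0.21  ]
rim [ 0.5134 -0.2827  0.11  ] (array([ 0.5135, -0.2826,  0.1105]), np.float64(0.0001425719706553259)) [ 0.5139 -0.2824  0.11  ]
plate [ 0.5336 -0.0162  0.01  ] [ 0.5137 -0.287   0.01  ]
fbar ends side [0.5176 0.0029 0.185 ] [ 0.5362 -0.0478  0.185 ]
pink [0.5771 0.1572 0.03  ]
```

```bash
cat >> h.py <<'E'
from scipy.spatial.transform import Rotation as Rn
def down(phi):
    c,s=np.cos(phi),np.sin(phi)
    return Rn.from_matrix(np.array([[c,s,0],[s,-c,0],[0,0,-1.]])).as_rotvec()
def st(m=''):
    o=env.get_obs(); print(m,round(o['clock'],2),np.round(o['position'],4),'F',np.round(o['ft_force'],2),'w',round(o['gripper_width'],4))
    return o
E
python3 - <<'E'
from h import *
p=[.522,.294,.32]
env.line_to([.245,-.602,.32],rate=.3)
for k in (np.pi/2+.25,-np.pi/2+.25): print(env.inverse_kinematics(p,down(k)))
q=[env.inverse_kinematics(p,down(k)) for k in (np.pi/2+.25,-np.pi/2+.25)]
q=min([x for x in q if x is not None],key=lambda a:abs(a[6]))
env.move_j(q); st(); shot('wrist','w1')
E
```

```text
[ 0.29991962  0.36362642 -1.12281791  1.39637546  0.32635015  1.58127004
  1.02839559]
[ 0.18141828  0.29869869 -0.93065376  1.3997321   0.2382744   1.56028066
 -2.05075533]
 3.9 [0.5227 0.293  0.3198] F [-0.87 -0.23  0.24] w 0.0871
```

View pics/w1.png

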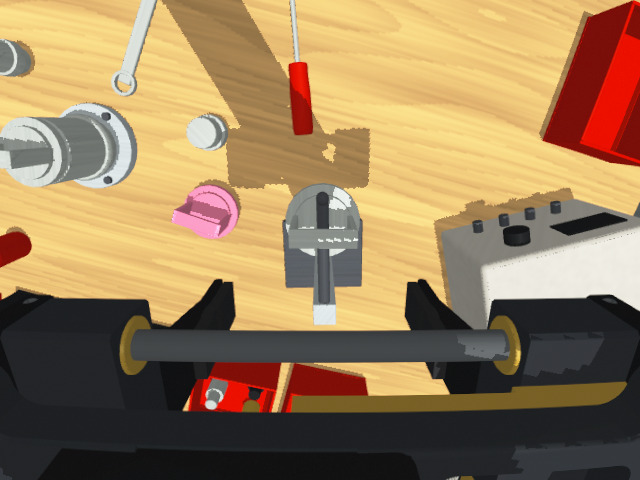

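Wrist view: grey cap centred at about (323,215), bar across (288–361, ~238), tip (322,196), post top (324,313), fingertips at x≈235 and 405.

```bash
python3 - <<'E'
from h import *
im=cv2.imread('pics/w1.png')
cv2.imwrite('pics/c2.png',cv2.resize(im[175:325,270:380],(660,600*150//100*0+600) if 0 else (440,600),interpolation=cv2.INTER_CUBIC))
E
```

```text
(no output)
```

View pics/c2.png

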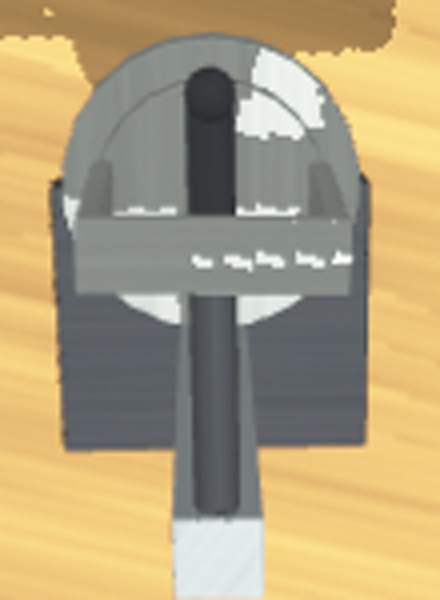

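```bash
python3 - <<'E'
from h import *
np.set_printoptions(precision=4,suppress=True)
d=load('w1')
for n,u,z in (('mid',(323.4,239),.21),('L',(289,239.2),.21),('R',(357.8,238.8),.21),('post',(324.3,314.5),.207),('tip',(322.5,199),.217)): print(n,at_z(d,u,z))
a,b=at_z(d,(289,239.2),.21),at_z(d,(357.8,238.8),.21);print(np.linalg.norm(a-b),np.arctan2(*(a-b)[1::-1]))
p,t=at_z(d,(324.3,314.5),.207),at_z(d,(322.5,199),.217);print(np.linalg.norm((p-t)[:2]),np.arctan2(*(p-t)[1::-1]))
t0=load('top0');s=load('side0')
print(tri(ray(d,(323.4,239)),ray(t0,(164.4,245.2))),tri(ray(d,(323.4,239)),ray(s,(227.5,140.3))))
E
```

```text
mid [0.524  0.2958 0.21  ]
L [0.531  0.2691 0.21  ]
R [0.517  0.3225 0.21  ]
post [0.5915 0.314  0.207 ]
tip [0.4914 0.2867 0.217 ]
0.05526345855902373 -1.3160046160896832
0.10371769324661115 0.2665732138365799
(array([0.525 , 0.2959, 0.2058]), np.float64(0.0007642256884465513)) (array([0.523 , 0.296 , 0.2102]), np.float64(0.001938351492524643))
```

```bash
python3 - <<'E'
from h import *
phi=np.pi/2+.257; c=np.array([.5238,.2956])
env.line_to([*c,.26],rate=.15,rotation=down(phi)); env.line_to([*c,.174],rate=.1); st('at')
fingers.grasp(); st('grasp')
env.line_to([*c,.196],rate=.05); o=st('lift')
u=np.array([np.cos(.262),np.sin(.262)])
try:
    env.line_to([*(c-.11*u),.196],rate=.08); st('out')
except env.MotionError as e: print(e)
shot('side','s2')
E
```

```text
at 5.51 [0.5241 0.296  0.1747] F [ 0.44 -0.87  0.29] w 0.0873
grasp 6.15 [0.5239 0.2956 0.1741] F [-0.06 -0.39  0.19] w 0.0555
lift 6.74 [0.5238 0.2956 0.1961] F [ 0.15 -0.16 -2.36] w 0.0558
out 8.27 [0.4178 0.2671 0.1961] F [-0.23  0.41 -1.88] w 0.0558
```

View pics/s2.png

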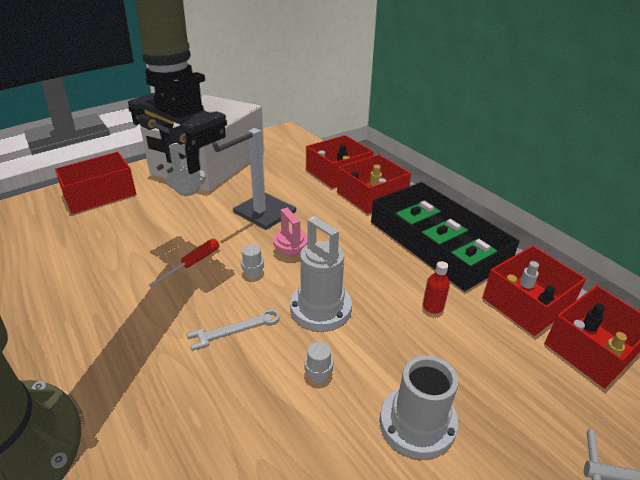

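The cap is gripped (weight 1.9 N) and clear of the hook. Carrying it to above the open housing.

```bash
python3 - <<'E'
from h import *
o=env.get_obs(); p=o['position']
env.line_to([p[0],p[1],.3],rate=.15)
r=[.5136,-.2826,.3]; j=env.get_obs()['joint_positions']
best=None
for phi in (np.pi/2+.257-1.07,1.3,.4):
    q=env.inverse_kinematics(r,down(phi)); print(phi,None if q is None else np.round(q,2))
    if q is not None and best is None: best=q
env.move_j(best); st('over')
env.line_to([*r[:2],.195],rate=.12); st('above')
w=shot('wrist','w3')['pixels'];s=shot('side','s3')['pixels']
a=cv2.resize(w,(400,300)); b=cv2.resize(s[230:480,320:640],(400,300))
W=w[60:360,160:480]
cv2.imwrite('pics/c3.png',np.hstack([cv2.resize(W,(420,394)),cv2.resize(s[270:480,340:540],(375,394))]))
E
```

```text
0.7577963267948966 [ 1.19  0.26 -0.89  1.47  0.2   1.51  1.07]
1.3 [ 1.38  0.36 -1.18  1.46  0.33  1.54  1.51]
0.4 [ 1.42  0.39 -1.25  1.46  0.37  1.55  0.59]
over 11.17 [ 0.5145 -0.2804  0.3005] F [ 0.74  0.55 -1.9 ] w 0.0555
above 12.19 [ 0.5142 -0.2827  0.1959] F [ 0.17 -0.01 -1.08] w 0.0556
```

View pics/c3.png

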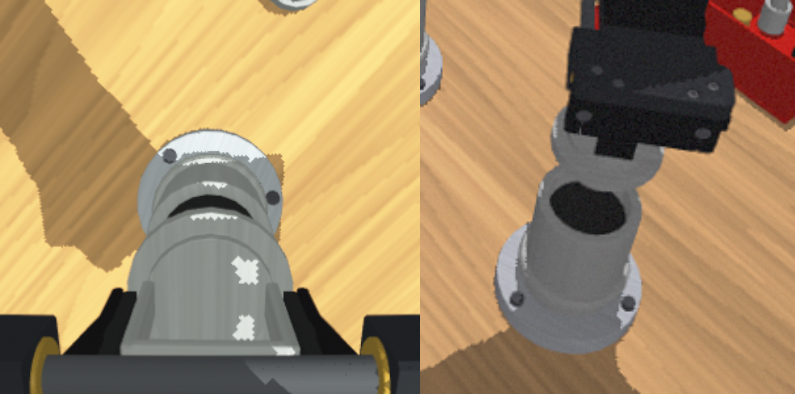

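Wrist crop: cap flange and housing base are laterally concentric (x≈211 for both). Side crop: flange spans 551–663. Checking numerically, then lowering with force monitoring.

```bash
python3 - <<'E'
from h import *
s=load('s3'); z=.1959-.031
a=np.linspace(0,6.28,90)
c=lambda x,y,z,r:proj(s,np.c_[x+r*np.cos(a),y+r*np.sin(a),0*a+z])
f=np.vstack([c(.5142,-.2827,z,.036),c(.5142,-.2827,z+.01,.036)]);r=c(.5136,-.2826,.11,.036)
g=lambda u:((u[:,0]-340)*1.875+420,(u[:,1]-270)*1.876)
for q in (f,r):
    x,y=g(q);print('x',x.min(),x.max(),'y',y.min(),y.max())
R=[.5136,-.2826]
zz=.195
while zz>.146:
    zz-=.0075 if zz>.17 else .003
    env.line_to([*R,zz],rate=.06); F=env.get_obs()['ft_force']
    if zz<.17: print(round(zz,4),np.round(F,1),np.round(env.get_obs()['position'],4))
    if -1.1+8<F[2] or np.hypot(F[0],F[1])>8: print('contact');break
st()
E
```

```text
x 549.548581936349 665.2336677435309 y 96.21253346057239 193.14554811946346
x 537.7826730337864 643.4288115969154 y 159.9451102426479 245.9134864713054
0.165 [-0.   0.  -1.9] [ 0.5132 -0.2825  0.1645]
0.162 [-0.5 -0.2 -1.4] [ 0.5135 -0.2826  0.1619]
0.159 [-0.2 -0.1 -2.1] [ 0.5135 -0.2826  0.1588]
0.156 [-0.6  0.5 -1.4] [ 0.5135 -0.2825  0.1558]
0.153 [ 0.6  0.1 -1. ] [ 0.5134 -0.2826  0.1527]
0.15 [-0.5  0.2 -1.1] [ 0.5134 -0.2826  0.1498]
0.147 [-0.7 -0.5  2.6] [ 0.5139 -0.2827  0.1475]
0.144 [-1.8  1.5  5.1] [ 0.514  -0.2828  0.1449]
 15.14 [ 0.514  -0.2828  0.1449] F [-1.76  1.46  5.1 ] w 0.0556
```

Seal contact. Releasing, then pressing on the bar with closed fingers.

```bash
cat >> h.py <<'E'
def press(xy,z0,zmin,Fmax=28):
    z=z0
    while z>zmin:
        z-=.001; env.line_to([*xy,z],rate=.02); o=env.get_obs()
        F=o['ft_force'][2]
        if F>3: print(round(z,4),round(o['position'][2],4),np.round(o['ft_force'],1))
        if F>Fmax: break
    st('pressed')
E
python3 - <<'E'
from h import *
R=[.5138,-.2827]
fingers.let_go(); st('open'); env.line_to([*R,.215],rate=.12)
fingers.grasp(); st('closed')
env.line_to([*R,.192],rate=.08)
press(R,.19,.170)
env.line_to([*R,.25],rate=.15); st()
shot('side','s4');shot('wrist','w4');shot('top','t4')
s=load('s4')['pixels'];w=load('w4')['pixels']
cv2.imwrite('pics/c4.png',np.hstack([cv2.resize(w[0:360,100:520],(420,360)),cv2.resize(s[270:480,340:540],(343,360))]))
E
```

```text
open 15.97 [ 0.5136 -0.2826  0.144 ] F [-0.2  -1.58 -0.06] w 0.0871
closed 18.23 [ 0.5138 -0.2827  0.215 ] F [-0.16  0.03  0.3 ] w 0.0006
0.18 0.1809 [-0.3  0.4  5. ]
0.179 0.1803 [-0.6  0.2  5.3]
0.178 0.1794 [-1.2  0.1  8.1]
0.177 0.1785 [-1.7  0.   7.5]
0.176 0.1776 [-1.3  0.9  8.3]
0.175 0.1775 [-3.7  1.2 13.5]
0.174 0.1775 [-5.4  2.5 17.6]
0.173 0.1774 [-7.7  3.1 22.8]
0.172 0.1774 [-9.1  4.4 28.1]
pressed 23.22 [ 0.5145 -0.283   0.1774] F [-9.1   4.37 28.11] w 0.0005
 23.88 [ 0.5133 -0.2826  0.2488] F [-0.24 -0.74  0.76] w 0.0
```

View pics/c4.png

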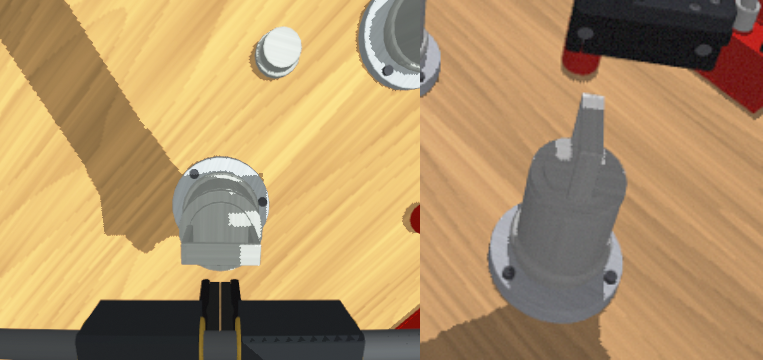

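Loose cap: bar top stopped at 0.1774 (expected 0.177), and both crops show the flange seated. Next, the fitted cap.

```bash
python3 - <<'E'
from h import *
p=[.531,-.019,.26]
for phi in (np.pi/2+.25,np.pi/2-.1,np.pi/2-.4):
    q=env.inverse_kinematics(p,down(phi)); print(phi,None if q is None else np.round(q,2))
    if q is not None: env.move_j(q); break
st()
w=shot('wrist','w5')['pixels']
cv2.imwrite('pics/c5.png',cv2.resize(w[180:330,220:420],(800,600),interpolation=cv2.INTER_CUBIC))
E
```

```text
1.8207963267948966 [ 1.09  0.2  -1.23  1.66  0.19  1.42  1.66]
 25.07 [ 0.5311 -0.0211  0.2597] F [-0.12 -1.34  0.72] w 0.0003
```

View pics/c5.png

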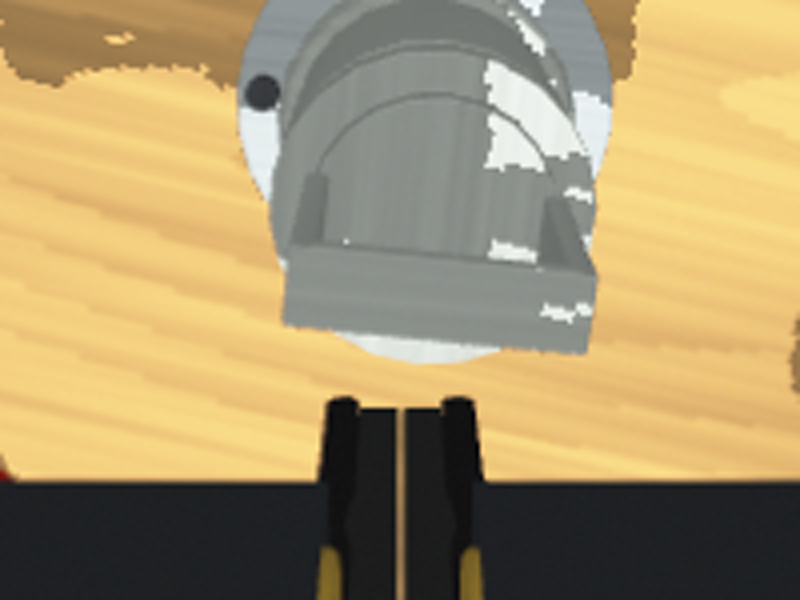

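Fitted bar's top face has crop corners (288,243), (595,273), (585,353), (283,325), so its centre is at pixel (329.5,254.8).

```bash
python3 - <<'E'
from h import *
d=load('w5'); f=lambda x,y:(220+x/4,180+y/4)
m=at_z(d,f(438,299),.184); L=at_z(d,f(285.5,284),.184); R=at_z(d,f(590,313),.184)
yaw=np.arctan2(*(R-L)[1::-1]); print(m,np.linalg.norm(R-L),yaw)
if abs(np.linalg.norm(R-L)-.056)<.003 and np.hypot(m[0]-.5336,m[1]+.0162)<.012:
    c=m[:2]; env.line_to([*c,.225],rate=.1,rotation=down(yaw)) if abs(yaw-1.8)<.4 else env.line_to([*c,.225],rate=.1)
    env.line_to([*c,.192],rate=.08); st()
    press(c,.19,.170)
    env.line_to([*c,.26],rate=.15); st()
    s=shot('side','s6')['pixels'];t=shot('top','t6')['pixels']
    cv2.imwrite('pics/c6.png',np.hstack([cv2.resize(s[180:480,180:480],(400,400)),cv2.resize(t[140:380,140:480],(400,282)) if 0 else cv2.resize(t[150:350,150:350],(400,400))]))
E
```

```text
[ 0.53258419 -0.01409183  0.184     ] 0.05457310574098831 1.7170556632594887
 26.18 [ 0.5324 -0.0139  0.1917] F [ 0.74 -0.86  0.44] w 0.0004
0.181 0.1817 [-1.3 -0.6  5.3]
0.18 0.1809 [-2.3 -0.2  7. ]
0.179 0.18 [-1.3  0.9  7.1]
0.178 0.179 [-2.  -0.8  8.1]
0.177 0.178 [-2.5 -0.8  7.7]
0.176 0.1774 [-4.7  0.1 10.4]
0.175 0.1773 [-5.8 -0.3 16.1]
0.174 0.1772 [-7.6 -1.5 22.5]
0.173 0.1772 [-11.   -0.5  29.8]
pressed 30.48 [ 0.5331 -0.014   0.1772] F [-11.01  -0.48  29.81] w 0.0007
 31.21 [ 0.532  -0.0143  0.2589] F [-0.11 -0.41 -0.44] w 0.0004
```

Rigid stop at 0.1772, so it is fully home. One final look, then I hand in.

View pics/s6.png

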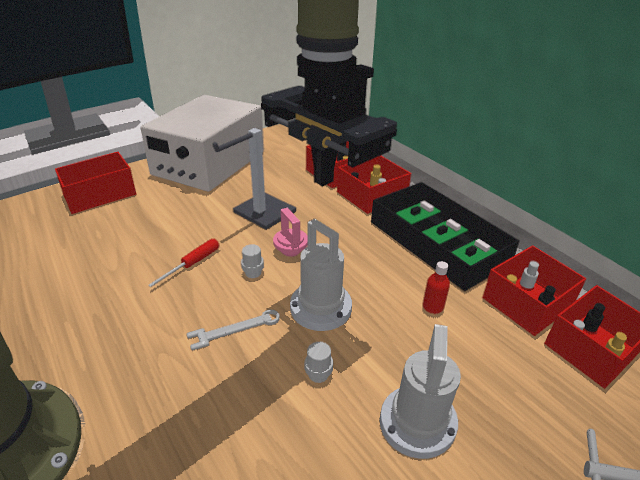

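Side view: both caps are seated (bars at about (323,235) and (439,345)), the hook is empty, the bystanders are where they were, and the gripper is clear above.

```bash
python3 -c "
from h import *
env.job_done(); st()"
```

```text
the job is handed in; nothing more can be done
the job is handed in; nothing more can be done
```

The job is done and handed in; the last clock reading before hand-in was 31.2 s of the 56 s allowed. I gripped the loose cap by its handle legs, lifted it 22 mm and moved it 110 mm off the hook. I then lowered it into the open housing until the seal stopped it, released it, and pressed both caps down with closed fingers.

**Last checks:**
- **Loose cap:** it met a rigid stop at 28 N with the bar top at 0.1774 m (0.177 m expected).
- **Fitted cap:** it met a rigid stop at 30 N with the bar top at 0.1772 m.
- **Side view:** both caps look seated, the hook is empty, the bystanders look unmoved and the gripper is clear.

None of the checks failed. While pressing I saw sideways forces of about 10 N. I did not measure the loose cap's final position on the housing axis or its tilt separately. The hand-in gives no verdict.

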